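# Sort light-tight film cans by heft and load the full one on the winder

### The arm

A 6-joint arm with a two-finger parallel gripper is mounted at the origin on a cart in front of the work surface, level with it; the furniture and walls round the work are solid. World frame = base frame: x ahead of the robot, y to its left, z up, the work surface at z = 0. Lengths are in m, angles in rad, forces in N, time in s.
With the tool pointing down it reaches from about 0.375 to 0.9 m from the base axis. Payload 3.1 kg.
Tool frame: the origin (TCP) lies at the centre of the arm's flange, where the gripper is bolted on; the fingertips stand 182 mm ahead of it and the grasp point (between the pads) lies 164 mm ahead of it; z points along the fingers, y is the line along which they close (so a half turn about z gives the same grasp; the last joint's range is limited). The gripper opens to 87 mm and grips with 3 to 60 N. Pads are 19 mm wide; open, the fingers measure 117 mm over their backs; the gripper's body (75 mm by 190 mm) begins 51 mm behind the grasp point.
Start: joints at [-1.321, 0.527, 1.433, -0, 1.181, -0.178], TCP at [0.26, -0.568, 0.405] pointing down, gripper open.
Joint ranges: [-3.08, 3.08], [-0.75, 2.2], [0.22, 2.44], [-1.43, 4.57], [0, 2.65], [-2.85, 2.85]. Speed limits (rad/s): [2.79, 2.79, 3.14, 3.14, 3.14, 3.14].

### API

Orientations are given as a unit quaternion [x, y, z, w].
In Python, from rig import * gives the robot as it stands.
- The arm moves only by the tool move_arm, never from a script. Its argument "commands" is a list that holds one entry, the list of rows, each a list of 6 numbers: the shift along the tool's x, y, z in units of 40 mm (1.0 is 40 mm), then the turn, a rotation vector about the tool's x, y, z in rad. A call has 1 to 12 rows; each row is the pose to reach, as a shift and turn from the pose commanded when the call began, along the tool's axes at that moment; what a row does not reach only later rows make up. A row lasts 1/8 s, in which the tool goes at most 62.5 mm and 10.7 degrees, less where a joint would pass 70% of its speed; a pose out of reach is approached as far as the arm can. A call with a gripper value outside its range is refused whole. "claw" is the closure, from -1 (fully open) to 1 (shut), so that 0 is half open, set as the call begins (left out, the last holds). The fingers move at their own pace and stop on an object; "squeeze" is the grip in N (left out, the last holds). Time passes only in rows, so rows that repeat a pose let the fingers close. It gives the time, the measured TCP pose, the force, the opening and the grip force at its end, in the units of the state.
- get_obs(): the state, without advancing time (a new reading comes with each control period).
- camera(name): name is "side" or "top" or "wrist"; returns a dict with "pixels" (480x640x3 uint8, blue, green, red), "range_z" (480x640 float32, m along the optical axis (not along the pixel's ray), 0 where there is no reading), "camera_matrix" (3x3 intrinsics, pixels), "D" ([k1, k2, p1, p2, k3] as OpenCV has them; the pictures are not rectified), "extrinsics" (4x4, takes a point from world to camera coordinates). Camera axes: x right, y up, looking along -z (the intrinsics and any distortion apply to the point x, -y, -z); pixel columns grow to the right and rows downward; lengths in m; the calibration is good to about 2 mm. A picture is of the moment at which its call begins.
- hand_in(): hands the job in; it is judged then, once.
The state is a dict: "time": time; "q": joint angles; "joint_velocities": joint speeds; "joint_torque": joint torques, N m; "position": TCP position; "tool_rot": TCP orientation; "ft_force": force on the tool from outside, world axes, zero at the start; "moment": the same for the moment, N m; "grip_width": finger opening in m; "grip_force": force on a finger pad.
Only numpy, scipy, OpenCV 4.12 (cv2) and the standard library are available. Lean on these libraries where they do the work, as an engineer would, in place of code of your own. Each camera call takes 0.05 s, during which the arm holds its last target. There are 200 camera calls.

### The job

The three black film cans look alike and must not be opened: one holds a full roll, one a short end, one only an empty core. Heft each one to tell which is which, then set the full one on the winder, pushed home over the square spindle until it lies on the platter, stand the empty one in the blue tray, and leave the short end standing in the wooden rack. The spindle may have stopped at any angle, so turn the can lightly on it until it drops in and never lean hard on it; keep the cans upright and do not shift the film pot, the loupe or the dry cell.

Things in the scene. Friction and masses are not known exactly. Their poses are not given: they have to be found in the camera images.
- can_a: black light-tight film can with a yellow band, 59 mm diameter, lid top 42 mm above its underside, grey round knob above that. Origin: centre of the underside, z up. In the underside is a square hole, 14.5 mm wide, 20 mm deep, its sides along the can's x and y. Hidden in it: any of full roll, short end, empty core; in all about 0.43, 0.265 or 0.12 kg, each within 0.03 kg.
- can_b: black light-tight film can with a yellow band, 59 mm diameter, lid top 42 mm above its underside, grey round knob above that. Origin: centre of the underside, z up. In the underside is a square hole, 14.5 mm wide, 20 mm deep, its sides along the can's x and y. Hidden in it: any of full roll, short end, empty core; in all about 0.43, 0.265 or 0.12 kg, each within 0.03 kg.
- can_c: black light-tight film can with a yellow band, 59 mm diameter, lid top 42 mm above its underside, grey round knob above that. Origin: centre of the underside, z up. In the underside is a square hole, 14.5 mm wide, 20 mm deep, its sides along the can's x and y. Hidden in it: any of full roll, short end, empty core; in all about 0.43, 0.265 or 0.12 kg, each within 0.03 kg.
- can_a_knob (a point): middle of this can's lid knob, 54 mm above the can's underside. The knob is round, 28 mm in diameter, from the lid (42 mm up) to 66 mm up.
- can_b_knob (a point): middle of this can's lid knob, 54 mm above the can's underside. The knob is round, 28 mm in diameter, from the lid (42 mm up) to 66 mm up.
- can_c_knob (a point): middle of this can's lid knob, 54 mm above the can's underside. The knob is round, 28 mm in diameter, from the lid (42 mm up) to 66 mm up.
- rack: low wooden rack, 86 x 250 x 14 mm, fixed, open above, three grey-felted compartments in a row along its y, centres at y = -82, 0, +82 mm, each 78 x 78 mm inside, walls 4 mm. At the start one can stands in the middle of each. Origin: centre of the underside.
- rack_floor (a point): middle of the rack's inner floor, 5 mm above the table; axes as the rack's (y along the row).
- empties_tray: blue square tray for empties, 110 x 110 x 20 mm, fixed, walls 4 mm, open at the top. Origin: centre of the underside.
- tray_floor (a point): middle of the blue tray's inner floor, 5 mm above the table.
- winder: bench film winder, fixed: grey base 116 x 116 mm, 23 mm high, a low crank at its +x side (to 100 mm from the middle, below 25 mm), in the middle a round aluminium platter, 80 mm diameter, top 30 mm above the table, with an upright square spindle that turns with it. Origin: centre of the underside.
- winder_seat (a point): centre of the platter's top, 30 mm above the table, on the spindle's axis; the centre of a seated can's underside lies here. Axes are the base's, not the spindle's: the platter has stopped at some angle not given by these readings. It is braked (0.10 N m) and stays put under a can turned lightly on the spindle.
- spindle_top (a point): top of the steel square spindle, 12 mm wide, 18 mm high, on its axis (axes as the base, not the spindle). A can's hole has 1.2 mm play each side and passes over it once the squares agree within about 0.2 rad, which happens every quarter turn; otherwise the can rides on the spindle, 18 mm too high.
- film_pot: bystander, to be left where it stands. Origin: centre of its underside. Black film pot with grey lid, 34 mm in diameter, 51 mm high.
- loupe: bystander, to be left where it stands. Origin: centre of its underside. Black loupe, 42 mm in diameter, 48 mm high.
- torch_cell: bystander, to be left where it stands. Origin: centre of its underside. Blue and white dry cell, 33 mm in diameter, 63 mm high.
Mind the look-alikes: they are no part of the job. Leave any green or turquoise look-alike of the can_c alone.

How it is judged:
By the outcome, as a careful person would: the job done as asked, in the order asked, and still so for the second after the job is handed in, with the robot touching nothing.
It also fails if it takes over 72 s, if anything falls off the work surface, if the arm or the gripper's body presses on something with over 40 N, if the wrist force passes 120 N, or if a joint passes its speed limit or range.

## Working session

There is one attempt and no reset: what is moved stays moved. The work goes in short steps, Python scripts to look and compute and a tool call to move; the robot and the scene stay as the last step left them, time stands still between calls to the robot, and variables do not carry over. Pictures are saved under pics/ and viewed, at most 10 in all, crops included, and the job is handed in when it is done.

Besides the shell and the picture viewer there is one more tool, called by a JSON object that holds its "method" and its "body". move_arm: Moves the arm, as the interface text tells. Its arguments: {"type":"object","properties":{"commands":{"type":"array","items":{"type":"array","items":{"type":"array","items":{"type":"number"}}}},"claw":{"type":"number"},"squeeze":{"type":"number"}},"required":["commands"]}

```bash
mkdir -p pics; cat > h.py <<'E'
from rig import *
import numpy as np, cv2, pickle
from scipy.spatial.transform import Rotation as R
def snap(name,fn=None):
    c=camera(name)
    if fn: cv2.imwrite('pics/'+fn,np.ascontiguousarray(c['pixels']))
    pickle.dump(c,open(f'{name}.pkl','wb')); return c
def pw(c,u,v,z=None):
    K=np.array(c['camera_matrix'],float);D=np.array(c['D'],float)
    x,y=cv2.undistortPoints(np.array([[[u,v]]],float),K,D)[0,0]
    E=np.array(c['extrinsics']);Rm=E[:3,:3];t=E[:3,3]
    d=Rm.T@np.array([x,-y,-1.]);o=-Rm.T@t
    if z is None:
        s=np.median(c['range_z'][int(v)-1:int(v)+2,int(u)-1:int(u)+2])
    else: s=(z-o[2])/d[2]
    return o+s*d
def st():
    o=get_obs();print({k:np.round(o[k],4).tolist() for k in ('time','position','tool_rot','ft_force','moment','grip_width','grip_force','q')});return o
E
python3 - <<'E'
from h import *
st()
c=snap('top','top1.png');snap('side','side1.png')
print(c['camera_matrix'],c['D'],c['extrinsics'])
E
```

```text
{'time': 0.0, 'position': [0.2598, -0.5681, 0.4038], 'tool_rot': [0.9771, 0.2128, -0.0, -0.0011], 'ft_force': [-0.4785, -0.6499, -0.3687], 'moment': [-0.036, 0.0002, 0.0558], 'grip_width': 0.087, 'grip_force': 0.0, 'q': [-1.3205, 0.5284, 1.4339, -0.0, 1.1814, -0.1785]}
[[491.17354182   0.         317.38997023]
 [  0.         491.17354182 243.73534562]
 [  0.           0.           1.        ]] [-0.08466493  0.          0.          0.          0.        ] [[ 0.00462749 -0.99981378 -0.01873485 -0.00221427]
 [ 0.98886612  0.00178861  0.14879717 -0.58212458]
 [-0.14873595 -0.01921482  0.98869025 -1.30635199]
 [ 0.          0.          0.          1.        ]]
```

View pics/top1.png

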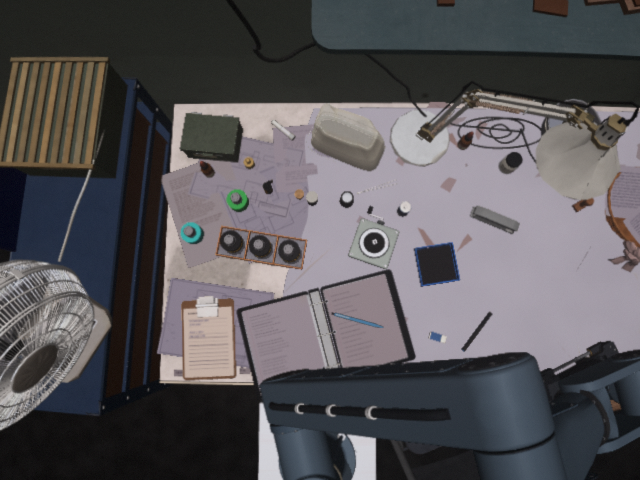

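View pics/side1.png

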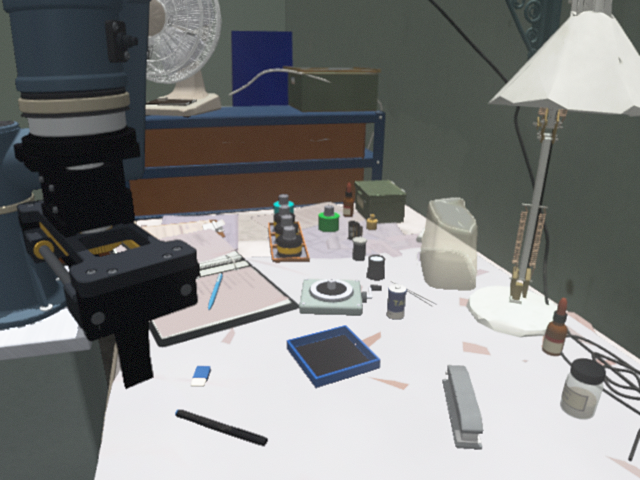

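The top view shows three cans in the rack at about (232,241), (261,246) and (291,251). The winder is at (374,242), the tray at (437,264), and the bystanders at (312,198), (347,199) and (404,208). I'll enlarge that area.

```bash
python3 - <<'E'
from h import *
c=pickle.load(open('top.pkl','rb'))
p=c['pixels']
a=cv2.resize(p[215:285,205:325],None,fx=6,fy=6,interpolation=cv2.INTER_CUBIC)[:, :720]
b=cv2.resize(p[215:295,340:470],None,fx=6,fy=6,interpolation=cv2.INTER_CUBIC)
cv2.imwrite('pics/crop1.png',cv2.resize(p[215:295,205:335],None,fx=6,fy=6,interpolation=cv2.INTER_CUBIC));cv2.imwrite('pics/crop2.png',b)
for n,u,v,z in [('k1',232,239,.071),('k2',261,244,.071),('k3',291,249,.071),('win',374,242,.03),('tray',437,264,.005)]: print(n,pw(c,u,v,z),pw(c,u,v))
E
```

```text
k1 [0.59056281 0.23077432 0.071     ] [0.59079592 0.23106074 0.06954348]
k2 [0.57699869 0.1514297  0.071     ] [0.57714359 0.15156131 0.07003192]
k3 [0.56354283 0.07008691 0.071     ] [0.5633615  0.069991   0.07230102]
win [ 0.58931822 -0.15715469  0.03      ] [ 0.5865728  -0.1554269   0.04779738]
tray [ 0.5309113  -0.33624297  0.005     ] [ 0.53081503 -0.33604343  0.00588393]
```

View pics/crop1.png

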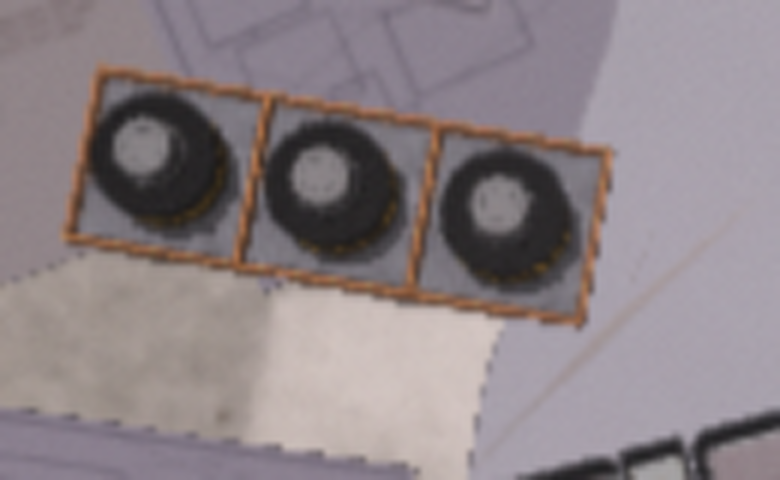

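View pics/crop2.png

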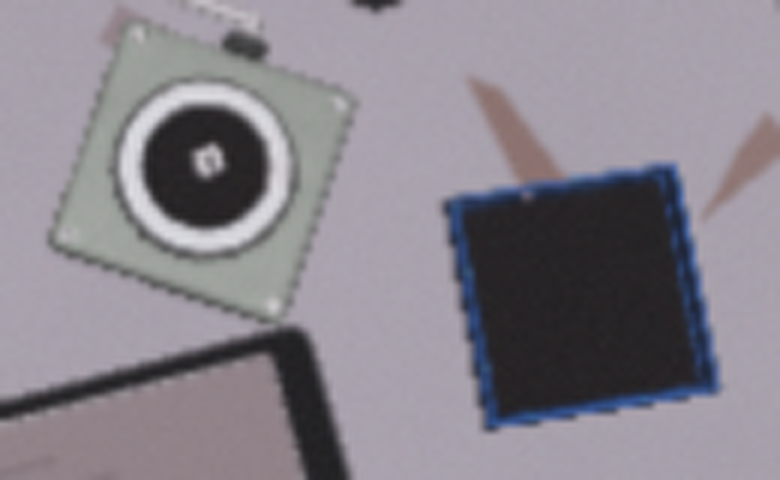

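The crops give knob tops at about (228,239), (258,244) and (288,249). The platter centre is near (374,242), and the tray centre near (437,264). First I'll move above the winder, which is on the way to the rack, for a close look.

{"method": "move_arm", "body": {"commands": [[[11.75,-5.9,0,0,0,0.43],[11.75,-5.9,0,0,0,0.43],[11.75,-5.9,0,0,0,0.43],[11.75,-5.9,0,0,0,0.43],[11.75,-5.9,0,0,0,0.43],[11.75,-5.9,0,0,0,0.43],[11.75,-5.9,0,0,0,0.43],[11.75,-5.9,0,0,0,0.43],[11.75,-5.9,0,0,0,0.43],[11.75,-5.9,0,0,0,0.43],[11.75,-5.9,0,0,0,0.43],[11.75,-5.9,0,0,0,0.43]]], "claw": 0, "squeeze": 40}}

```text
time: 1.6
position: [0.5885, -0.1595, 0.4046]
tool_rot: [1.0, -0.002, -0.0, -0.0]
ft_force: [0.0, -0.8, 0.1]
grip_width: 0.0438
grip_force: 0.0
```

```bash
python3 - <<'E'
from h import *
st(); c=snap('wrist','wr1.png'); E=np.array(c['extrinsics']); print(-E[:3,:3].T@E[:3,3], E[:3,:3].round(3),c['camera_matrix'][0][0],c['D'])
t=pickle.load(open('top.pkl','rb'))
f=lambda x,o:o+(x+.5)/6-.5
for n,x,y,ox,z in [('k1',142,146,205,.071),('k2',320,174,205,.071),('k3',499,204,205,.071),('plat',206,167,340,.03),('sp',208,160,340,.048),('tray',582,296,340,.02),('r1',100,68,205,.014),('r2',610,150,205,.014),('r3',580,326,205,.014),('r4',66,240,205,.014)]: print(n,pw(t,f(x,ox),f(y,215),z).round(4))
E
```

```text
{'time': 1.6, 'position': [0.5885, -0.1595, 0.4046], 'tool_rot': [1.0, -0.0015, -0.0004, -0.0], 'ft_force': [0.0289, -0.8287, 0.0567], 'moment': [0.0597, 0.0251, -0.0449], 'grip_width': 0.0438, 'grip_force': 0.0, 'q': [-0.4477, 0.5071, 1.4724, -0.0003, 1.1628, 1.1263]}
[ 0.66864231 -0.16023199  0.38461481] [[-0.004 -1.     0.001]
 [ 0.955 -0.004 -0.296]
 [ 0.296 -0.     0.955]] 396.30650699426945 [-0.01386691  0.          0.          0.          0.        ]
k1 [0.5908 0.241  0.071 ]
k2 [0.5781 0.1598 0.071 ]
k3 [0.5647 0.0789 0.071 ]
plat [ 0.5881 -0.1569  0.03  ]
sp [ 0.5886 -0.1561  0.048 ]
tray [ 0.5295 -0.3317  0.02  ]
r1 [0.6373 0.274  0.014 ]
r2 [0.5983 0.0316 0.014 ]
r3 [0.5154 0.045  0.014 ]
r4 [0.5551 0.2874 0.014 ]
```

View pics/wr1.png

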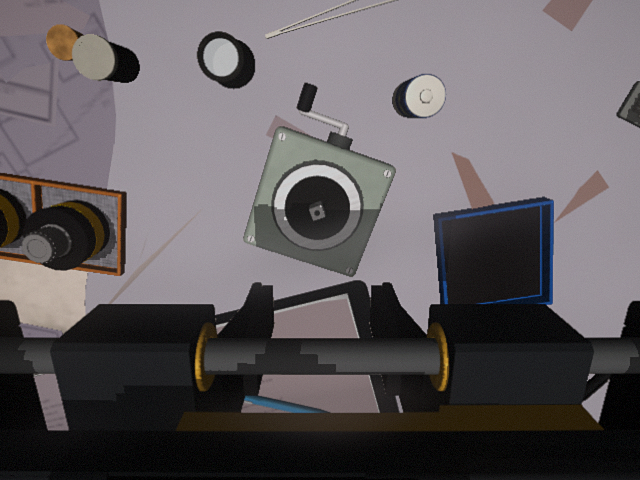

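The wrist view shows the winder's spindle top at about (317,211) and the platter ring centred near (317,205). One can edge is visible at left, and the tray is at right. Next I'll move over the middle can at the same height to measure the knobs the same way.

{"method": "move_arm", "body": {"commands": [[[-0.25,-8,0,0,0,0],[-0.25,-8,0,0,0,0],[-0.25,-8,0,0,0,0],[-0.25,-8,0,0,0,0],[-0.25,-8,0,0,0,0],[-0.25,-8,0,0,0,0],[-0.25,-8,0,0,0,0]]]}}

```text
time: 2.52
position: [0.5796, 0.1613, 0.4048]
tool_rot: [1.0, -0.0, -0.0, 0.0]
ft_force: [0.5, -0.0, -0.1]
grip_width: 0.0436
grip_force: 0.0
```

```bash
cp wrist.pkl wrist_winder.pkl; python3 - <<'E'
from h import *
st(); c=snap('wrist'); w=pickle.load(open('wrist_winder.pkl','rb'))
A=cv2.resize(c['pixels'][140:290,170:480],None,fx=2.5,fy=2.5,interpolation=cv2.INTER_CUBIC)
B=cv2.resize(w['pixels'][150:260,265:370],None,fx=2,fy=2,interpolation=cv2.INTER_CUBIC)
B=np.hstack([B,np.zeros((220,A.shape[1]-B.shape[1],3),np.uint8)]);cv2.imwrite('pics/wr2.png',np.vstack([A,B]))
E
```

```text
{'time': 2.525, 'position': [0.5796, 0.1613, 0.4048], 'tool_rot': [1.0, -0.0004, -0.0, 0.0003], 'ft_force': [0.4934, -0.0456, -0.1242], 'moment': [0.0077, 0.0221, -0.0016], 'grip_width': 0.0436, 'grip_force': 0.0, 'q': [0.086, 0.4958, 1.4934, -0.0007, 1.1525, 1.6579]}
```

View pics/wr2.png

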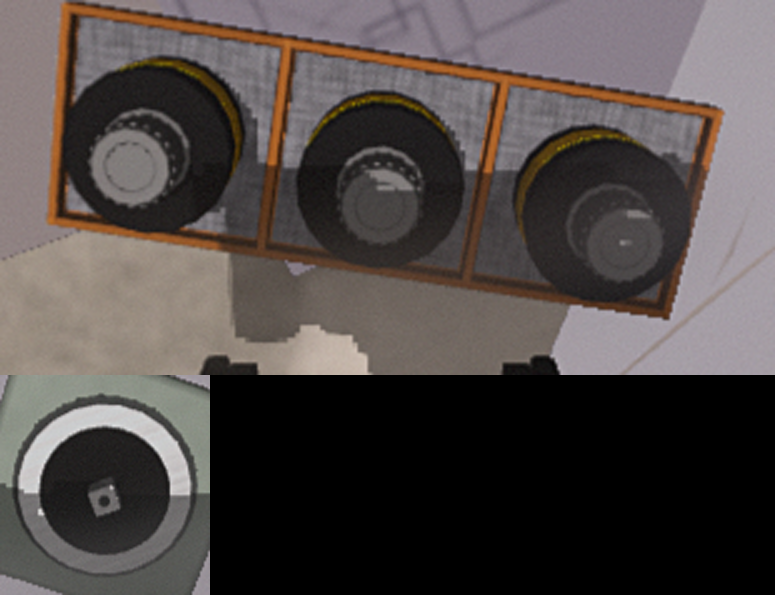

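In the crop the knob tops sit at (129,167), (380,207) and (626,243). The spindle top is at (104,125) in the lower inset, and the platter outline is centred at (105.5,110.5).

```bash
python3 - <<'E'
from h import *
c=pickle.load(open('wrist.pkl','rb')); w=pickle.load(open('wrist_winder.pkl','rb'))
for n,x,y,z in [('k1',129,167,.071),('k2',380,207,.071),('k3',626,243,.071),('r1',66,5,.014),('r2',721,110,.014),('r3',670,317,.014),('r4',50,222,.014)]:
    print(n,pw(c,170+(x+.5)/2.5-.5,140+(y+.5)/2.5-.5,z).round(4))
for n,x,y,z in [('sp',104,125,.048),('plat',105.5,110.5,.03)]:
    print(n,pw(w,265+(x+.5)/2-.5,150+(y+.5)/2-.5,z).round(4))
# tray rim from wrist 1
for x,y in [(434,214),(553,199)]: print('tray',pw(w,x,y,.02).round(4))
print(c['extrinsics'])
E
```

```text
k1 [0.5902 0.2415 0.071 ]
k2 [0.5766 0.1603 0.071 ]
k3 [0.5642 0.0788 0.071 ]
r1 [0.638  0.2747 0.014 ]
r2 [0.5991 0.0318 0.014 ]
r3 [0.5158 0.044  0.014 ]
r4 [0.5558 0.2886 0.014 ]
sp [ 0.5886 -0.156   0.048 ]
plat [ 0.5911 -0.1565  0.03  ]
tray [ 0.5798 -0.2666  0.02  ]
tray [ 0.5939 -0.3776  0.02  ]
[[-0.00143628 -0.99999784  0.00150056  0.16111984]
 [ 0.95547894 -0.00181508 -0.29505374 -0.51647889]
 [ 0.29505582  0.00100998  0.95547948 -0.56250824]
 [ 0.          0.          0.          1.        ]]
```

{"method": "move_arm", "body": {"commands": [[[-0.075,0.025,4.3,0,0,0],[-0.075,0.025,4.3,0,0,0],[-0.075,0.025,4.3,0,0,0],[-0.075,0.025,4.3,0,0,0],[-0.075,0.025,4.3,0,0,0]]]}}

```text
time: 3.2
position: [0.5772, 0.1585, 0.2326]
tool_rot: [1.0, -0.002, -0.0, 0.0]
ft_force: [-0.8, 0.6, -0.1]
grip_width: 0.0434
grip_force: 0.0
```

{"method": "move_arm", "body": {"commands": [[[0,0,0,0,0,0],[0,0,0,0,0,0],[0,0,0,0,0,0],[0,0,0,0,0,0]]], "claw": 1, "squeeze": 30}}

```text
time: 3.7
position: [0.5766, 0.1608, 0.233]
tool_rot: [1.0, -0.0, 0.0, 0.0]
ft_force: [0.0, -0.2, 0.8]
grip_width: 0.0274
grip_force: 30.0
```

{"method": "move_arm", "body": {"commands": [[[0,0,-0.3,0,0,0],[0,0,-0.6,0,0,0],[0,0,-0.6,0,0,0],[0,0,-0.6,0,0,0],[0,0,-0.6,0,0,0]]]}}

```text
time: 4.32
position: [0.5764, 0.1606, 0.2564]
tool_rot: [1.0, -0.001, -0.0, 0.0]
ft_force: [0.3, 0.5, -2.4]
grip_width: 0.0275
grip_force: 30.0
```

```bash
cat >> h.py <<'E'
def heft(n=4):
    F=[];M=[]
    for i in range(n): camera('wrist'); o=get_obs();F.append(o['ft_force']);M.append(o['moment'])
    print('F',np.round(F,2).tolist(),np.mean(F,0).round(3),np.mean(M,0).round(3))
E
python3 -c "
from h import *
heft();st()"
```

```text
F [[0.38, 0.03, -1.83], [-0.39, -0.23, -3.39], [-0.61, -1.08, -2.23], [0.59, -0.68, -2.98]] [-0.009 -0.488 -2.609] [ 0.044  0.029 -0.021]
{'time': 4.525, 'position': [0.5765, 0.1607, 0.2564], 'tool_rot': [1.0, -0.0006, -0.0003, 0.0], 'ft_force': [0.585, -0.6751, -2.9833], 'moment': [0.0818, 0.042, -0.0148], 'grip_width': 0.0274, 'grip_force': 29.9852, 'q': [0.0852, 0.6909, 1.6166, 0.0, 0.8347, 1.6573]}
```

That's about 2.6 N, so the middle can is the short end. I'll set it back and heft the right-hand can.

{"method": "move_arm", "body": {"commands": [[[0,0,0.4,0,0,0],[0,0,0.59,0,0,0],[0,0,0.59,0,0,0]]]}}

```text
time: 4.9
position: [0.5761, 0.1609, 0.2327]
tool_rot: [1.0, -0.001, -0.001, -0.0]
ft_force: [-1.6, 1.0, 0.4]
grip_width: 0.0271
grip_force: 30.0
```

{"method": "move_arm", "body": {"commands": [[[0,0,0,0,0,0],[0,0,0,0,0,0],[0,0,0,0,0,0],[0,0,-0.9,0,0,0],[-0.1,0.5,-0.9,0,0,0],[-0.31,2.03,-0.9,0,0,0],[-0.31,2.03,-0.9,0,0,0],[-0.31,2.03,-0.9,0,0,0],[-0.31,2.03,0,0,0,0],[-0.31,2.03,0,0,0,0],[-0.31,2.03,0,0,0,0]]], "claw": 0}}

```text
time: 6.28
position: [0.564, 0.0803, 0.2333]
tool_rot: [1.0, 0.0, -0.0, -0.0]
ft_force: [0.2, 0.2, 0.4]
grip_width: 0.0435
grip_force: 0.0
```

{"method": "move_arm", "body": {"commands": [[[0,0,0,0,0,0],[0,0,0,0,0,0],[0,0,0,0,0,0],[0,0,0,0,0,0]]], "claw": 1}}

```text
time: 6.78
position: [0.5642, 0.0796, 0.2337]
tool_rot: [1.0, -0.001, 0.0, -0.0]
ft_force: [-0.3, 0.6, 3.7]
grip_width: 0.0276
grip_force: 30.0
```

{"method": "move_arm", "body": {"commands": [[[0,0,-0.3,0,0,0],[0,0,-0.6,0,0,0],[0,0,-0.6,0,0,0],[0,0,-0.6,0,0,0],[0,0,-0.6,0,0,0]]]}}

```text
time: 7.4
position: [0.5639, 0.0795, 0.2568]
tool_rot: [1.0, -0.001, -0.0, -0.0]
ft_force: [0.2, 0.7, -0.4]
grip_width: 0.027
grip_force: 30.0
```

```bash
python3 -c "
from h import *
heft();st()"
```

```text
F [[0.47, 0.12, -0.89], [-0.34, -0.58, -1.39], [-0.18, 1.02, -1.5], [-0.84, -0.76, -0.85]] [-0.223 -0.051 -1.158] [0.014 0.001 0.007]
{'time': 7.6, 'position': [0.564, 0.0795, 0.2569], 'tool_rot': [1.0, -0.0006, -0.0003, -0.0], 'ft_force': [-0.844, -0.7576, -0.8513], 'moment': [0.0426, 0.044, -0.0338], 'grip_width': 0.0275, 'grip_force': 29.988, 'q': [-0.0561, 0.6633, 1.6917, -0.0, 0.7872, 1.5159]}
```

About 1.2 N, so the right-hand can is the empty one. Next is the left-hand can.

{"method": "move_arm", "body": {"commands": [[[0,0,0.4,0,0,0],[0,0,0.59,0,0,0],[0,0,0.59,0,0,0]]]}}

```text
time: 7.98
position: [0.5636, 0.0797, 0.2332]
tool_rot: [1.0, -0.001, -0.001, -0.0]
ft_force: [-1.6, 0.9, 3.9]
grip_width: 0.027
grip_force: 30.0
```

{"method": "move_arm", "body": {"commands": [[[0,0,0,0,0,0],[0,0,0,0,0,0],[0,0,-0.9,0,0,0],[0,0,-0.9,0,0,0],[0.65,-4.05,-0.9,0,0,0],[0.65,-4.05,-0.9,0,0,0],[0.65,-4.05,-0.9,0,0,0],[0.65,-4.05,-0.9,0,0,0],[0.65,-4.05,-0.9,0,0,0],[0.65,-4.05,0,0,0,0],[0.65,-4.05,0,0,0,0],[0.65,-4.05,0,0,0,0]]], "claw": 0}}

```text
time: 9.48
position: [0.5903, 0.2403, 0.2338]
tool_rot: [1.0, -0.001, -0.001, 0.0]
ft_force: [0.3, -0.5, 1.2]
grip_width: 0.0437
grip_force: 0.0
```

{"method": "move_arm", "body": {"commands": [[[0,0,0,0,0,0],[0,0,0,0,0,0],[0,0,0,0,0,0],[0,0,0,0,0,0]]], "claw": 1}}

```text
time: 9.98
position: [0.5904, 0.2418, 0.2343]
tool_rot: [1.0, -0.001, 0.001, -0.0]
ft_force: [0.1, 1.5, 3.8]
grip_width: 0.0275
grip_force: 30.0
```

{"method": "move_arm", "body": {"commands": [[[0,0,-0.3,0,0,0],[0,0,-0.6,0,0,0],[0,0,-0.6,0,0,0],[0,0,-0.6,0,0,0],[0,0,-0.6,0,0,0]]]}}

```text
time: 10.6
position: [0.59, 0.2414, 0.2571]
tool_rot: [1.0, -0.001, -0.001, 0.0]
ft_force: [0.1, 0.2, -3.6]
grip_width: 0.0272
grip_force: 30.0
```

```bash
python3 -c "
from h import *
heft();st()"
```

```text
F [[0.33, 0.72, -4.44], [-0.89, -0.14, -3.75], [-0.73, 1.0, -4.27], [0.8, -0.0, -4.26]] [-0.123  0.392 -4.182] [0.02  0.027 0.019]
{'time': 10.8, 'position': [0.5902, 0.2414, 0.2572], 'tool_rot': [1.0, -0.0006, -0.0003, 0.0001], 'ft_force': [0.7994, -0.0049, -4.2611], 'moment': [0.0038, 0.0643, 0.0349], 'grip_width': 0.0273, 'grip_force': 29.9941, 'q': [0.2133, 0.7286, 1.5112, -0.0, 0.9024, 1.7854]}
```

About 4.2 N, so the left-hand can is the full one. I'll carry it high over the others to just above the spindle.

{"method": "move_arm", "body": {"commands": [[[0,0,-1.7,0,0,0],[0,0,-1.7,0,0,0],[0,3,-1.7,0,0,0],[0,6,-1.7,0,0,0],[-0.03,9.93,-1.7,0,0,0],[-0.03,9.93,-1.7,0,0,0],[-0.03,9.93,-1.7,0,0,0],[-0.03,9.93,-1.7,0,0,0],[-0.03,9.93,-1.7,0,0,0],[-0.03,9.93,-1.2,0,0,0],[-0.03,9.93,-1.2,0,0,0],[-0.03,9.93,-1.2,0,0,0]]]}}

```text
time: 12.3
position: [0.5886, -0.1549, 0.3055]
tool_rot: [1.0, -0.0, -0.0, -0.0]
ft_force: [0.3, 0.5, -3.8]
grip_width: 0.0275
grip_force: 29.9
```

```bash
python3 - <<'E'
from h import *
st(); c=snap('wrist'); s=snap('side')
A=cv2.resize(c['pixels'][100:340,160:480],None,fx=1.25,fy=1.25)
B=cv2.resize(s['pixels'][210:330,250:450],None,fx=2,fy=2.5)
cv2.imwrite('pics/p3.png',np.hstack([A,cv2.resize(B,(400,300))]))
E
```

```text
{'time': 12.3, 'position': [0.5886, -0.1549, 0.3055], 'tool_rot': [1.0, -0.0001, -0.0002, -0.0002], 'ft_force': [0.3448, 0.4966, -3.815], 'moment': [-0.0113, -0.034, -0.0304], 'grip_width': 0.0275, 'grip_force': 29.9237, 'q': [-0.4408, 0.6297, 1.5619, 0.0002, 0.9506, 1.1301]}
```

View pics/p3.png

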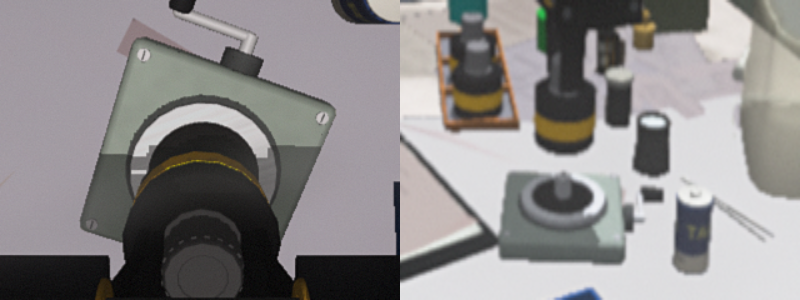

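The can hangs upright over the platter and clears the spindle. I'll correct y by 1 mm and lower it to touch.

{"method": "move_arm", "body": {"commands": [[[0,0.02,0.35,0,0,0],[0.01,0.02,0.66,0,0,0],[0.01,0.02,0.7,0,0,0],[0.01,0.02,0.72,0,0,0],[0.01,0.02,0.74,0,0,0],[0.01,0.02,0.74,0,0,0],[0.01,0.02,0.74,0,0,0]]]}}

```text
time: 13.28
position: [0.5893, -0.1565, 0.2767]
tool_rot: [1.0, -0.001, 0.001, 0.0]
ft_force: [-0.4, 2.2, 5.6]
grip_width: 0.0271
grip_force: 30.0
```

```bash
python3 -c "
from h import *
heft(3);st()"
```

```text
F [[-0.84, 1.8, 5.55], [0.74, 1.05, 5.22], [-0.35, 1.17, 4.86]] [-0.148  1.341  5.209] [ 0.396  0.123 -0.008]
{'time': 13.425, 'position': [0.5893, -0.1565, 0.2767], 'tool_rot': [1.0, -0.0006, 0.0007, 0.0002], 'ft_force': [-0.3464, 1.1731, 4.8597], 'moment': [0.3374, 0.1208, -0.0313], 'grip_width': 0.0272, 'grip_force': 30.002, 'q': [-0.4428, 0.6716, 1.5773, 0.0004, 0.8913, 1.129]}
```

It rides on the spindle with about 9 N contact. I'll turn it lightly in steps.

{"method": "move_arm", "body": {"commands": [[[0,0,0,0,0,-0.1],[0,0,0,0,0,-0.2],[0,0,0,0,0,-0.3],[0,0,0,0,0,-0.3]]]}}

```text
time: 13.92
position: [0.5889, -0.1567, 0.2756]
tool_rot: [0.989, 0.148, -0.0, 0.0]
ft_force: [0.4, -0.3, 0.5]
grip_width: 0.0272
grip_force: 29.9
```

{"method": "move_arm", "body": {"commands": [[[0,0,0.02,0,0,0],[0,0,0.04,0,0,0],[0,0,0.05,0,0,0],[0,0,0.05,0,0,0]]]}}

```text
time: 14.42
position: [0.5891, -0.1566, 0.2744]
tool_rot: [0.989, 0.149, 0.0, 0.0]
ft_force: [-1.2, 0.8, 4.9]
grip_width: 0.0271
grip_force: 30.0
```

```bash
python3 -c "
from h import *
heft(3);st()"
```

```text
F [[-1.19, 0.21, 4.41], [-0.68, -0.04, 5.78], [-0.21, 0.55, 5.86]] [-0.695  0.238  5.352] [0.132 0.164 0.01 ]
{'time': 14.575, 'position': [0.5891, -0.1566, 0.2744], 'tool_rot': [0.9889, 0.1487, 0.0003, 0.0003], 'ft_force': [-0.2133, 0.5492, 5.8613], 'moment': [0.1411, 0.123, -0.0087], 'grip_width': 0.0268, 'grip_force': 29.9889, 'q': [-0.443, 0.6748, 1.5786, -0.0001, 0.8874, 0.8294]}
```

{"method": "move_arm", "body": {"commands": [[[0,0,0,0,0,-0.1],[0,0,0,0,0,-0.2],[0,0,0,0,0,-0.25],[0,0,0,0,0,-0.25]]]}}

```text
time: 15.08
position: [0.5889, -0.1566, 0.2728]
tool_rot: [0.963, 0.271, -0.0, -0.0]
ft_force: [1.0, -0.4, -4.6]
grip_width: 0.0275
grip_force: 29.9
```

```bash
python3 -c "
from h import *
heft(3);st()"
```

```text
F [[1.55, -0.18, -5.79], [0.62, -0.48, -5.15], [0.55, -0.4, -5.44]] [ 0.906 -0.356 -5.463] [-0.163 -0.214  0.009]
{'time': 15.225, 'position': [0.5889, -0.1566, 0.2731], 'tool_rot': [0.9627, 0.2706, -0.0004, -0.0002], 'ft_force': [0.5471, -0.4048, -5.4449], 'moment': [-0.1818, -0.1915, 0.0168], 'grip_width': 0.0271, 'grip_force': 29.9098, 'q': [-0.4431, 0.6767, 1.5794, -0.0002, 0.8864, 0.5799]}
```

The force shows only the can's weight, so it has dropped onto the spindle. I'll ease it down.

{"method": "move_arm", "body": {"commands": [[[0,0,0.06,0,0,0],[0,0,0.12,0,0,0],[0,0,0.18,0,0,0],[0,0,0.24,0,0,0],[0,0,0.3,0,0,0],[0,0,0.3,0,0,0]]]}}

```text
time: 15.98
position: [0.589, -0.1565, 0.2616]
tool_rot: [0.963, 0.271, -0.0, -0.0]
ft_force: [0.5, -0.8, -3.9]
grip_width: 0.0274
grip_force: 29.9
```

{"method": "move_arm", "body": {"commands": [[[0,0,0.05,0,0,0],[0,0,0.08,0,0,0],[0,0,0.1,0,0,0],[0,0,0.12,0,0,0],[0,0,0.12,0,0,0]]]}}

```text
time: 16.6
position: [0.5889, -0.1562, 0.26]
tool_rot: [0.963, 0.271, 0.0, 0.0]
ft_force: [-3.9, 2.2, 13.1]
grip_width: 0.0271
grip_force: 30.0
```

{"method": "move_arm", "body": {"commands": [[[0,0,0,0,0,0],[0,0,0,0,0,0],[0,0,0,0,0,0],[0,0,-0.9,0,0,0],[0,0,-2,0,0,0],[0,0,-2.5,0,0,0],[0,0,-2.5,0,0,0]]], "claw": 0}}

```text
time: 17.48
position: [0.5896, -0.1568, 0.3588]
tool_rot: [0.963, 0.271, 0.002, 0.001]
ft_force: [-0.2, 0.1, -0.5]
grip_width: 0.0436
grip_force: 0.0
```

```bash
python3 - <<'E'
from h import *
st(); c=snap('wrist'); s=snap('side'); t=snap('top')
A=cv2.resize(c['pixels'][100:340,160:480],(400,300))
B=cv2.resize(s['pixels'][230:330,270:410],(400,300),interpolation=cv2.INTER_CUBIC)
cv2.imwrite('pics/p4.png',np.hstack([A,B]))
r=c['range_z']; K=np.array(c['camera_matrix']);E=np.array(c['extrinsics'])
v,u=np.mgrid[100:340:2,160:480:2].reshape(2,-1)
n=cv2.undistortPoints(np.stack([u,v],1).astype(float)[:,None],K,np.array(c['D']))[:,0]
s_=r[v,u]; P=np.stack([n[:,0]*s_,-n[:,1]*s_,-s_],1); W=(P-E[:3,3])@E[:3,:3]
ok=(s_>0)&(np.hypot(W[:,0]-.589,W[:,1]+.1565)<.03)&(W[:,2]<.115)
W=W[ok]; 
for a,b in [(.065,.082),(.088,.105)]:
    q=W[(W[:,2]>a)&(W[:,2]<b)]; 
    if len(q): 
        k=np.linalg.lstsq(np.c_[q[:,:2]-[.589,-.1565],np.ones(len(q))],q[:,2],rcond=None)[0]
        print(len(q),np.median(q,0),q[:,:2].min(0),q[:,:2].max(0),k)
E
```

```text
{'time': 17.475, 'position': [0.5896, -0.1568, 0.3588], 'tool_rot': [0.9626, 0.271, 0.0016, 0.0014], 'ft_force': [-0.2131, 0.0665, -0.452], 'moment': [-0.0595, -0.0451, -0.022], 'grip_width': 0.0436, 'grip_force': 0.0, 'q': [-0.4429, 0.5605, 1.5182, -0.0, 1.0586, 0.5791]}
922 [ 0.59497103 -0.15130713  0.07210954] [ 0.55923291 -0.18499964] [ 0.61741467 -0.12657127] [0.00028891 0.00418288 0.07227364]
354 [ 0.58931823 -0.15468835  0.09575338] [ 0.57444711 -0.1686089 ] [ 0.60213938 -0.14153529] [-0.05675054 -0.04292301  0.09554253]
```

View pics/p4.png

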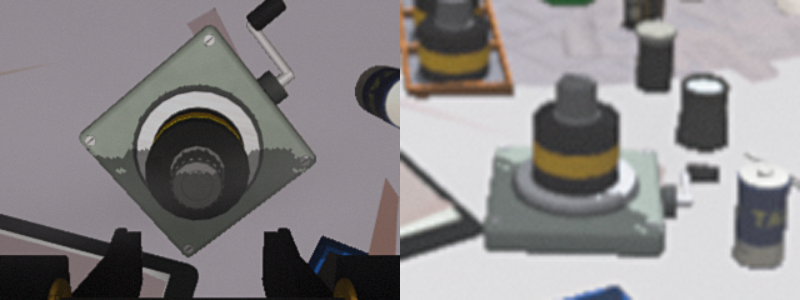

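The side view and depth agree: the can is flat on the platter with its lid at 72 mm. Now I'll fetch the empty can on the right.

{"method": "move_arm", "body": {"commands": [[[2.53,-5.35,0,0,0,0.548],[2.53,-5.35,0,0,0,0.548],[2.53,-5.35,0,0,0,0.548],[2.53,-5.35,0,0,0,0.548],[2.53,-5.35,1.5,0,0,0.548],[2.53,-5.35,1.5,0,0,0.548],[2.53,-5.35,1.5,0,0,0.548]]]}}

```text
time: 18.5
position: [0.5641, 0.0783, 0.2972]
tool_rot: [1.0, -0.0, -0.0, -0.0]
ft_force: [0.2, 0.1, -0.3]
grip_width: 0.0434
grip_force: 0.0
```

{"method": "move_arm", "body": {"commands": [[[0,-0.02,1.59,0,0,0],[0,-0.02,1.59,0,0,0],[0,-0.02,1.59,0,0,0],[0,-0.02,1.59,0,0,0]]]}}

```text
time: 19.0
position: [0.5641, 0.0792, 0.2357]
tool_rot: [1.0, 0.0, 0.002, 0.0]
ft_force: [-0.0, 0.1, -0.6]
grip_width: 0.0433
grip_force: 0.0
```

{"method": "move_arm", "body": {"commands": [[[0,0,0,0,0,0],[0,0,0,0,0,0],[0,0,0,0,0,0],[0,0,0,0,0,0],[0,0,-1.5,0,0,0],[0,0,-3.2,0,0,0],[0,0,-3.2,0,0,0],[0,0,-3.2,0,0,0]]], "claw": 1}}

```text
time: 20.0
position: [0.5632, 0.0797, 0.3613]
tool_rot: [1.0, 0.0, -0.0, 0.0]
ft_force: [0.3, -0.2, -1.2]
grip_width: 0.0274
grip_force: 30.0
```

{"method": "move_arm", "body": {"commands": [[[-0.86,10.25,0,0,0,0],[-0.86,10.25,0,0,0,0],[-0.86,10.25,0,0,0,0],[-0.86,10.25,0,0,0,0],[-0.86,10.25,0,0,0,0],[-0.86,10.25,0,0,0,0],[-0.86,10.25,0,0,0,0],[-0.86,10.25,0,0,0,0],[-0.86,10.25,1.5,0,0,0],[-0.86,10.25,2.6,0,0,0],[-0.86,10.25,2.6,0,0,0]]]}}

```text
time: 21.38
position: [0.5278, -0.3276, 0.2521]
tool_rot: [1.0, 0.001, -0.005, -0.005]
ft_force: [-0.2, -0.6, -0.0]
grip_width: 0.0276
grip_force: 30.0
```

```bash
python3 -c "
from h import *
heft(3);st()"
```

```text
F [[-0.45, -0.07, -1.2], [-0.02, 0.38, -0.6], [0.34, -0.24, -1.07]] [-0.043  0.022 -0.957] [ 0.01   0.005 -0.014]
{'time': 21.525, 'position': [0.5303, -0.3301, 0.2585], 'tool_rot': [1.0, 0.0008, 0.0006, 0.0005], 'ft_force': [0.3412, -0.2437, -1.0741], 'moment': [0.0195, -0.0187, -0.0297], 'grip_width': 0.0271, 'grip_force': 29.9972, 'q': [-0.7355, 0.7133, 1.5466, 0.0002, 0.8802, 0.8336]}
```

{"method": "move_arm", "body": {"commands": [[[0,0.03,0.3,0,0,0],[0,0.03,0.5,0,0,0],[0,0.03,0.57,0,0,0],[0,0.03,0.62,0,0,0],[0,0.03,0.63,0,0,0],[0,0.03,0.63,0,0,0]]]}}

```text
time: 22.28
position: [0.5295, -0.3314, 0.2342]
tool_rot: [1.0, 0.0, -0.0, -0.0]
ft_force: [-1.2, 2.7, 8.4]
grip_width: 0.0269
grip_force: 30.0
```

{"method": "move_arm", "body": {"commands": [[[0,0,0,0,0,0],[0,0,0,0,0,0],[0,0,0,0,0,0],[0,0,-1,0,0,0],[0,0,-2.5,0,0,0],[0,0,-4,0,0,0],[0,0,-4,0,0,0],[0,0,-4,0,0,0]]], "claw": 0}}

```text
time: 23.28
position: [0.5293, -0.3313, 0.3919]
tool_rot: [1.0, 0.0, -0.0, -0.0]
ft_force: [-0.3, 1.0, -0.9]
grip_width: 0.0433
grip_force: 0.0
```

```bash
python3 - <<'E'
from h import *
st(); c=snap('wrist'); s=snap('side'); 
A=cv2.resize(c['pixels'][:340,:],(400,212))
B=cv2.resize(s['pixels'][180:420,220:460],(400,400),interpolation=cv2.INTER_CUBIC)
A=np.vstack([A,np.zeros((188,400,3),np.uint8)])
cv2.imwrite('pics/p5.png',np.hstack([A,B]))
E
```

```text
{'time': 23.275, 'position': [0.5293, -0.3313, 0.3919], 'tool_rot': [1.0, 0.0004, -0.0004, -0.0003], 'ft_force': [-0.2679, 1.0425, -0.8636], 'moment': [0.0392, 0.035, 0.0549], 'grip_width': 0.0433, 'grip_force': 0.0, 'q': [-0.738, 0.541, 1.4472, -0.0001, 1.1544, 0.832]}
```

View pics/p5.png

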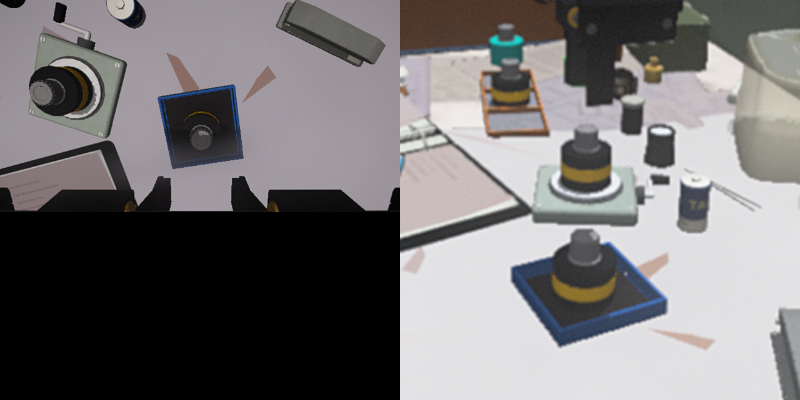

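The picture shows the empty can upright in the tray, the full can flat on the winder and the short end in the rack. The bystanders are where they were, and the robot touches nothing.

```bash
python3 -c "
from rig import *
print(hand_in())"
```

```text
the job is handed in; nothing more can be done
None
```

I hefted all three cans and handed the job in at about 23 s: the full can (about 4.2 N) lies flat on the winder platter, the empty (about 1.2 N) stands in the blue tray, and the short end (about 2.6 N) stands in the rack.

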